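# Latch the prop leg up and park the swing riveting arm

## Robot

A 7-joint arm with a two-finger parallel gripper is mounted at the origin on the work surface. World frame = base frame: x ahead of the robot, y to its left, z up, the work surface at z = 0. Lengths are in m, angles in rad, forces in N, time in s.
With the tool pointing down it reaches from about 0.4 to 0.9 m from the base axis. Payload 5.5 kg.
Tool frame: the origin (TCP) lies between the finger pads; the fingertips stand 8 mm ahead of it and the grasp point (between the pads) lies 11 mm behind it; z points along the fingers, y is the line along which they close (so a half turn about z gives the same grasp; the last joint's range is limited). The gripper opens to 92 mm and grips with 3 to 60 N. Pads are 19 mm wide; open, the fingers measure 130 mm over their backs; the gripper's body (75 mm by 190 mm) begins 47 mm behind the grasp point.
Start: joints at [1.479, 0.501, -0.427, 1.55, 0.221, 1.138, -0.21], TCP at [0.226, -0.61, 0.235] pointing down, gripper open.
Joint ranges: [-2.88, 2.88], [-0.31, 2.03], [-1.54, 1.56], [0.2, 2.42], [-1.41, 4.55], [0.19, 2.02], [-2.57, 2.57]. Speed limits (rad/s): [2.57, 2.57, 3.14, 3.14, 3.14, 3.14, 3.14].

## Interface

Orientations are given as a unit quaternion [w, x, y, z].
In Python, from workcell import arm gives the robot as it stands.
- The arm moves only by the tool play_rows, never from a script. Its argument "plan" is a list that holds one entry, the list of rows, each a list of 7 numbers: the gripper command: -1 is fully open, 1 is shut, values between are in proportion, then the shift along the tool's x, y, z in cm, then the turn, a rotation vector about the tool's x, y, z in rad. A call has 1 to 5 rows; each row shifts and turns the commanded pose from where the row before left it, along the tool's axes as they then stand; what a row does not reach is not made up. A row lasts 1/10 s, in which the tool goes at most 50 mm and 8.59 degrees, less where a joint would pass 70% of its speed; a pose out of reach is approached as far as the arm can. A call with a gripper value outside its range is refused whole. The fingers move at their own pace and stop on an object; "grip_force" is the grip in N (left out, the last holds). Time passes only in rows, so rows that do not move let the fingers close. It gives the time, the measured TCP pose, the force, the opening and the grip force at its end, in the units of the state.
- arm.state(): the state, without advancing time (a new reading comes with each control period).
- arm.snapshot(name): name is "side" or "top"; returns (picture, depth): 400x640x3 uint8, red, green, blue; 400x640 float32, m along the optical axis (not along the pixel's ray), 0 where there is no reading.
- arm.calibration(name): a dict with "fx", "fy", "cx", "cy" (pixels), "distortion" ([k1, k2, p1, p2, k3] as OpenCV has them; the pictures are not rectified), "R" (3x3) and "t" (3): a world point X has camera coordinates R X + t. Camera axes: x right, y down, z forward; pixel columns grow to the right and rows downward; lengths in m; the calibration is good to about 2 mm. A picture is of the moment at which its call begins. calibration takes no time and is no camera call.
- arm.sign_off(): hands the job in; it is judged then, once.
The state is a dict: "clock": time; "q": joint angles; "joint_vel": joint speeds; "effort": joint torques, N m; "eef_pos": TCP position; "tool_rot": TCP orientation; "force": force on the tool from outside, world axes, zero at the start; "moment": the same for the moment, N m; "grip_width": opening from 0.0 (shut) to 1.0 (fully open); "finger_force": force on a finger pad.
Only numpy, scipy, OpenCV 4.12 (cv2) and the standard library are available. Lean on these libraries where they do the work, as an engineer would, in place of code of your own. Each camera call takes 0.05 s, during which the arm holds its last target. There are 200 camera calls.

## Task

Clear the swing arm off the latch nest: draw its telescopic prop leg up out of the floor cup by the knob and, turning it a little one way or the other, feel for the sleeve's first hole until the hidden spring button pops through and carries the leg. Then swing the arm round until it rests against the rubber buffer of its parking stop, and let go. Work gently by feel: do not force leg or sleeve once the button has caught, and leave the loose parts where they lie.

Things in the scene. Friction and masses are not known exactly. Their poses are not given: they have to be found in the camera images.
- knob (a point): Centre of the round black knurled knob on top of the prop leg: upright cylinder, diameter 50, height 35 mm, gripped from above at any yaw. Below it a bright leg tube (diameter 33) runs into the sleeve, whose top is 37 mm below this point while the leg is down. Knob and tube turn as one; being round, their turn cannot be seen, nor does this point turn with them.
- drop_leg (a joint): Leg drawn up (m): 0 at the start, foot in the floor cup; upper stop 0.092. Its sprung button, hidden behind the sleeve wall, is level with the first hole at 0.055, the second at 0.085. It pops out when level with a hole (2 mm) and turned to it (5 degrees; its low dome draws it in a little): the leg is then locked up, down and in turn; set down it rests near 0.053. Unlatched, the leg (0.4 to 0.65 kg) drops when let go.
- tube_side (a point): Point on the side of the grey tubular arm (diameter 34 mm, its axis 105 mm above the table), 200 mm from the post: the point that comes to meet the buffer. The arm swings about its post, clockwise seen from above, by 1.05 rad from the start to the buffer, where it stops; about 1.5 N at the leg moves it, it stays where left, and a latched leg turns with it.
- sleeve: Grey upright tube at the arm's free end in which the leg slides, outer diameter 44 (rims 49), from 85 to 205 mm above the table. Origin on the leg's axis at table height, z up; the arm's post (diameter 48, height 236) stands 300 mm away along -x, an air cylinder 212 high on the arm 135 mm along -x. In it the leg turns easily (under 0.1 N m) up to 0.85 rad either way from facing the holes; it starts turned at random, up to 0.65 rad either way.
- first_hole (a point): Centre of the sleeve's first (lower) hole, on its outside towards the post, 158 mm above the table; 13.5 wide, 14 mm high, the second hole 30 mm above. The leg's button is steel, diameter 10 mm, domed, with straight sides; caught, it sticks out 5 mm and cannot be driven back by lifting or turning the leg.
- floor_cup (a point): Middle of the floor cup's mouth, in which the leg's foot stands at the start: black steel, outer diameter 54, 24 mm high, bolted to the table. The foot clears it once the leg is up 20 mm. From here the latch nest (90 x 75 x 28 mm) lies 135 mm towards the post.
- buffer (a point): Face of the rubber buffer (diameter 20 mm) on the parking stop, an upright of 125 mm bolted to the table to the robot's left of the arm: where the side of the parked arm tube comes to rest, 105 mm above the table and 200 mm from the post.
- ratchet_mid (a point): Bystander: black forked latch ratchet lying flat, 62 x 45 x 7 mm; this point is at its middle. To be left where it lies.
- ratchet_b_mid (a point): Bystander: second black latch ratchet, like the first; this point is at its middle. To be left where it lies.
- door_pull_mid (a point): Bystander: chromed door pull standing on its two feet, 142 x 20 x 42 mm high; this point is at its middle. To be left where it lies.
- roller_mid (a point): Bystander: yellow nylon roller standing on end, diameter 32, height 26 mm; this point is at its middle. To be left where it lies.
- pin_gauge_mid (a point): Bystander: brass double-ended pin gauge lying down, 108 x 13 mm; this point is at its middle. To be left where it lies.
- trim_cap_mid (a point): Bystander: green plastic trim cap lying flat, diameter 42, height 12 mm; this point is at its middle. To be left where it lies.
- striker_mid (a point): Bystander: dark latch striker plate 70 x 45 x 5 mm with an upright steel loop, 26 mm high over all; this point is at its middle. To be left where it lies.

How it is judged:
On the way, in this order (a step that is already met when the one before it is completed fails the run):
1. the leg is drawn up to the first hole (53 to 55 mm, give or take 5) while the arm still stands over the cup (value of joint drop_leg between 0.049 and 0.061 m and horizontal distance between knob and floor_cup below 0.04 m), for 0.3 s.
2. the arm reaches its parking stop with the leg still up at the first hole (value of joint drop_leg between 0.049 and 0.061 m and distance between tube_side and buffer below 0.01 m), for 0.2 s.
At the end, for the whole second after the job is handed in: With the robot clear of everything, the leg hangs by its button in the first hole (drawn up 49 to 61 mm), and the arm rests against the buffer of its parking stop (side of the arm within 10 mm of it) (all of step 2 and linear speed of sleeve below 0.01 m/s); the robot touches nothing.
It fails at once if the leg is forced against the sleeve, or the sleeve knocked, with more than 25 N (contact force between sleeve and anything else above 25 N).
It fails at once if a loose part is shifted more than 15 mm (distance of any of ratchet_mid, ratchet_b_mid, door_pull_mid, roller_mid, pin_gauge_mid, trim_cap_mid, striker_mid from where it was at the start of the episode above 0.015 m).
It also fails if it takes over 72 s, if anything falls off the work surface, if the arm or the gripper's body presses on something with over 40 N, if the wrist force passes 120 N, or if a joint passes its speed limit or range.

## Working session

There is one attempt and no reset: what is moved stays moved. The work goes in short steps, Python scripts to look and compute and a tool call to move; the robot and the scene stay as the last step left them, time stands still between calls to the robot, and variables do not carry over. Pictures are saved under pics/ and viewed, at most 10 in all, crops included, and the job is handed in when it is done.

Besides the shell and the picture viewer there is one more tool, called after "Call:" by a JSON object that holds its "method" and its "body", one argument or row to a line. play_rows: Moves the arm, as the interface text tells. Its arguments: {"type":"object","properties":{"plan":{"type":"array","items":{"type":"array","items":{"type":"array","items":{"type":"number"}}}},"grip_force":{"type":"number"}},"required":["plan"]}

```bash
mkdir -p pics; ls; cat > h.py <<'E'
import numpy as np, cv2
from workcell import arm
def world(cal,u,v,d):
    K=np.array([[cal['fx'],0,cal['cx']],[0,cal['fy'],cal['cy']],[0,0,1.]])
    p=cv2.undistortPoints(np.array([[[u,v]]],float),K,np.array(cal['distortion'],float))[0,0]
    return np.array(cal['R']).T@(np.array([p[0]*d,p[1]*d,d])-np.array(cal['t']))
def cloud(name):
    im,dp=arm.snapshot(name);cal=arm.calibration(name)
    K=np.array([[cal['fx'],0,cal['cx']],[0,cal['fy'],cal['cy']],[0,0,1.]])
    v,u=np.mgrid[:400,:640]
    p=cv2.undistortPoints(np.stack([u,v],-1).reshape(-1,1,2).astype(float),K,np.array(cal['distortion'],float)).reshape(400,640,2)
    c=np.dstack([p*dp[...,None],dp])
    P=(c-np.array(cal['t']))@np.array(cal['R'])
    P[dp==0]=np.nan
    return im,P
E
python3 - <<'E'
from h import *
for n in('top','side'):
    im,P=cloud(n);np.save(f'/tmp/{n}.npy',P);cv2.imwrite(f'pics/{n}0.png',im[...,::-1])
    c=arm.calibration(n);print(n,-np.array(c['R']).T@np.array(c['t']))
print(arm.state())
E
```

```text
pics
top [0.38793192 0.02151372 0.96906081]
side [ 0.24403785 -0.54759372  0.70606426]
{'clock': 0.1, 'q': array([ 1.47921465,  0.50178602, -0.42677511,  1.55135094,  0.22081736,
        1.13831006, -0.21034151]), 'joint_vel': array([-0.00145101, -0.00041574, -0.00012956, -0.00225002,  0.00157342,
       -0.00142534, -0.0003736 ]), 'effort': array([-1.10579139e-02, -5.67874610e+01, -5.83821192e+00, -2.79912883e+01,
       -6.89085200e-02,  2.40287074e-02,  3.28056080e-05]), 'eef_pos': array([ 0.22552195, -0.60895321,  0.2337569 ]), 'tool_rot': array([-8.88876091e-04,  9.84308226e-01,  1.76455393e-01, -1.40942970e-04]), 'force': array([-0.41584176, -0.72546704, -0.1595908 ]), 'moment': array([ 0.0275165 , -0.08301312,  0.01555819]), 'finger_force': 0.0, 'grip_width': 1.0015033023293916}
```

View pics/top0.png

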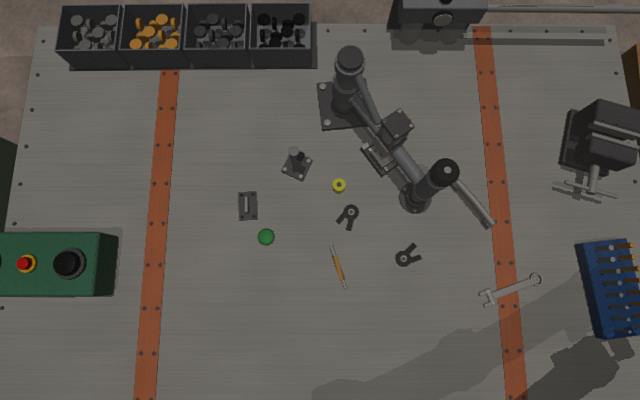

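View pics/side0.png

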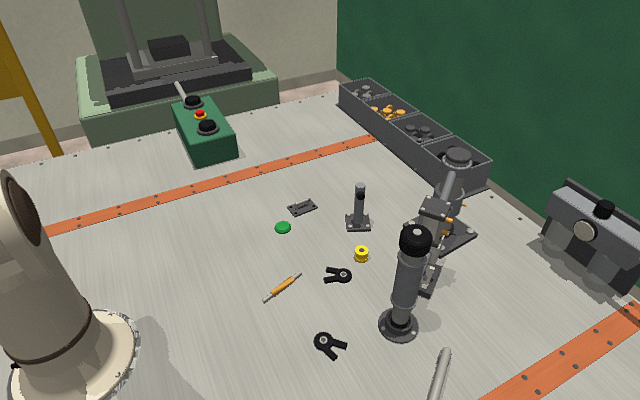

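The top view shows the knob at about (445,172), the post at (350,62), the cup at (416,196) and the parking stop at (295,155). In the side view the knob is at (415,240) and the stop at (360,205).

```bash
python3 - <<'E'
from h import *
P=np.load('/tmp/top.npy');S=np.load('/tmp/side.npy')
def fit(Q,zlo,zhi,c,r=.045):
    m=(Q[...,2]>zlo)&(Q[...,2]<zhi)&(np.hypot(Q[...,0]-c[0],Q[...,1]-c[1])<r)
    q=Q[m]; (x,y),rr=cv2.minEnclosingCircle(q[:,:2].astype(np.float32))
    return len(q),q.mean(0).round(4),np.round([x,y,rr],4)
for n,u,v in(('knob',445,172),('post',349,57),('stoptop',294,152)): print(n,P[v,u])
print('S knob',S[229,416],'stop',S[188,361])
k=P[172,445];p=P[57,349];s=P[152,294]
print('knob top',fit(P,.25,.27,k),fit(S,.25,.27,k))
print('post top',fit(P,.226,.246,p),fit(S,.226,.246,p))
print('stop',fit(P,.09,.14,s),fit(S,.09,.14,s,.05))
for n,u,v in(('rA',348,214),('rB',405,257),('roller',339,185),('pull',475,203),('pin',338,266),('cap',266,236),('striker',248,205)):print(n,P[v,u].round(3))
E
```

```text
knob [ 0.5766433  -0.20690175  0.26277938]
post [ 0.82597665 -0.03822921  0.23466466]
stoptop [0.66004774 0.07862392 0.12649907]
S knob [ 0.58245469 -0.20771215  0.26294207] stop [0.66041288 0.0706374  0.12285303]
knob top (574, array([ 0.58  , -0.2089,  0.2583]), array([ 0.5815, -0.2105,  0.0257])) (622, array([ 0.5765, -0.2166,  0.2585]), array([ 0.58  , -0.2129,  0.0254]))
post top (514, array([ 0.8261, -0.0407,  0.2342]), array([ 0.8284, -0.0415,  0.0278])) (332, array([ 0.8229, -0.045 ,  0.234 ]), array([ 0.8265, -0.0423,  0.0277]))
stop (172, array([0.6594, 0.0751, 0.1178]), array([0.6611, 0.0743, 0.0172])) (166, array([0.6577, 0.0719, 0.1155]), array([0.6598, 0.0738, 0.0179]))
rA [ 0.54  -0.046  0.009]
rB [ 0.436 -0.179  0.009]
roller [ 0.608 -0.024  0.026]
pull [ 0.56  -0.345  0.039]
pin [ 0.416 -0.02   0.012]
cap [0.488 0.151 0.013]
striker [0.564 0.198 0.008]
```

Knob to post is 0.300 m, as stated, and the knob top is at about 0.259, also right. I'll move above the knob.

Call:
{"method": "play_rows", "body": {
  "plan": [
    [[-1,3.1,-1.7,-1,0,0,0],[-1,3.1,-1.7,-1,0,0,0],[-1,3.1,-1.7,-1,0,0,0],[-1,3.1,-1.7,-1,0,0,0],[-1,3.1,-1.7,-1,0,0,0]]
  ]
}}

```text
clock: 0.6
eef_pos: [0.3422, -0.4745, 0.2847]
tool_rot: [-0.0, 0.984, 0.176, -0.0]
force: [0.4, 1.3, -0.0]
grip_width: 0.999
finger_force: 0.0
```

Call:
{"method": "play_rows", "body": {
  "plan": [
    [[-1,3.1,-1.7,-1,0,0,0],[-1,3.1,-1.7,-1,0,0,0],[-1,3.1,-1.7,0,0,0,0],[-1,3.1,-1.7,0,0,0,0],[-1,3.1,-1.7,0,0,0,0]]
  ]
}}

```text
clock: 1.1
eef_pos: [0.458, -0.3411, 0.3045]
tool_rot: [-0.0, 0.984, 0.176, -0.0]
force: [0.8, -0.6, 1.4]
grip_width: 1.001
finger_force: 0.0
```

```bash
cat >> h.py <<'E'
from scipy.spatial.transform import Rotation as Ro
def tool(target=None):
    s=arm.state();w,x,y,z=s['tool_rot'];R=Ro.from_quat([x,y,z,w])
    print('t',round(s['clock'],2),'p',s['eef_pos'].round(4),'yaw',np.arctan2(*R.as_matrix()[[1,0],0]).round(3),'q',s['q'].round(2),'F',s['force'].round(1),'M',s['moment'].round(2),'gw',round(s['grip_width'],3))
    if target is not None: print('cm',(R.inv().apply(np.array(target)-s['eef_pos'])*100).round(2))
    return s,R
E
python3 -c "
from h import *
tool([.5805,-.212,.31])"
```

```text
t 1.1 p [ 0.458  -0.3411  0.3045] yaw 0.355 q [ 1.06  0.32 -0.59  1.67  0.19  1.21 -0.78] F [ 0.8 -0.6  1.4] M [-0.04 -0.01 -0.03] gw 1.001
cm [15.98 -7.85 -0.55]
```

Call:
{"method": "play_rows", "body": {
  "plan": [
    [[-1,3.2,-1.6,0,0,0,0],[-1,3.2,-1.6,0,0,0,0],[-1,3.2,-1.6,0,0,0,0],[-1,3.2,-1.6,0,0,0,0],[-1,3.2,-1.5,0,0,0,0]]
  ]
}}

```text
clock: 1.6
eef_pos: [0.5806, -0.2115, 0.3043]
tool_rot: [-0.0, 0.984, 0.176, -0.0]
force: [-0.1, 0.3, 0.3]
grip_width: 0.999
finger_force: 0.0
```

Call:
{"method": "play_rows", "body": {
  "plan": [
    [[-1,0,0,0,0,0,0],[-1,0,0,0,0,0,0]]
  ]
}}

```text
clock: 1.8
eef_pos: [0.5802, -0.2115, 0.3041]
tool_rot: [-0.0, 0.984, 0.178, -0.0]
force: [-0.2, 0.0, -0.8]
grip_width: 0.996
finger_force: 0.0
```

```bash
python3 -c "
from h import *
tool([.5805,-.212,.234])
im,P=cloud('side');cv2.imwrite('pics/s1.png',cv2.resize(im[130:360,300:540,::-1],None,fx=2.4,fy=2.4))
im,P=cloud('top');cv2.imwrite('pics/t1.png',im[...,::-1])"
```

```text
t 1.8 p [ 0.5802 -0.2115  0.3041] yaw 0.357 q [ 0.77  0.42 -0.63  1.55  0.26  1.26 -1.11] F [-0.2  0.  -0.8] M [-0.06 -0.02  0.02] gw 0.996
cm [0.01 0.06 7.01]
```

View pics/s1.png

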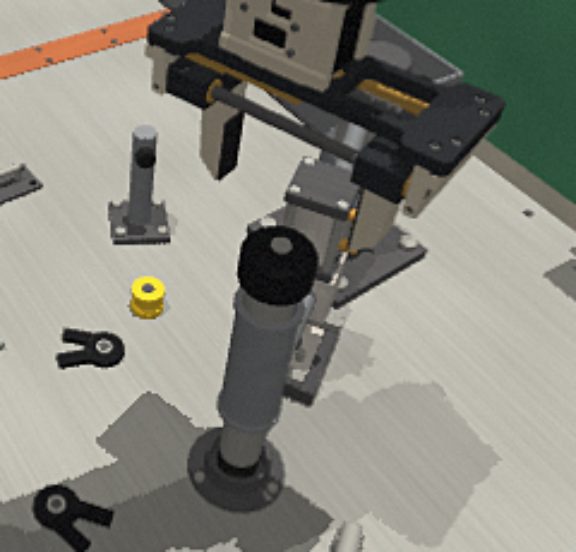

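The crop shows the open fingers on either side of the knob (crop px 278,260), with nothing in the way. I'll go down and close lightly.

Call:
{"method": "play_rows", "body": {
  "plan": [
    [[-1,0,0,2,0,0,0],[-1,0,0,2,0,0,0],[-1,0,0,1.5,0,0,0],[-1,0,0,1,0,0,0],[-1,0,0,0.5,0,0,0]]
  ],
  "grip_force": 8
}}

```text
clock: 2.4
eef_pos: [0.5793, -0.2134, 0.2337]
tool_rot: [-0.0, 0.984, 0.176, -0.001]
force: [-0.4, 0.3, 0.6]
grip_width: 1.0
finger_force: 0.0
```

Call:
{"method": "play_rows", "body": {
  "plan": [
    [[-0.1,0,0,0,0,0,0],[0.3,0,0,0,0,0,0],[0.3,0,0,0,0,0,0],[0.3,0,0,0,0,0,0],[0.3,0,0,0,0,0,0]]
  ],
  "grip_force": 8
}}

```text
clock: 2.9
eef_pos: [0.5803, -0.2127, 0.2352]
tool_rot: [0.0, 0.984, 0.177, 0.0]
force: [0.1, 0.1, -0.9]
grip_width: 0.614
finger_force: 0.0
```

```bash
python3 -c "
from h import *
tool([.5805,-.212,.234])"
```

```text
t 2.9 p [ 0.5803 -0.2127  0.2352] yaw 0.355 q [ 0.76  0.48 -0.61  1.63  0.3   1.13 -1.14] F [ 0.1  0.1 -0.9] M [ 0.01  0.02 -0.04] gw 0.614
cm [ 0.04 -0.06  0.12]
```

Call:
{"method": "play_rows", "body": {
  "plan": [
    [[0.3,0,0,0,0,0,0],[0.3,0,0,0,0,0,0],[0.3,0,0,0,0,0,0],[0.3,0,0,0,0,0,0]]
  ],
  "grip_force": 10
}}

```text
clock: 3.3
eef_pos: [0.5802, -0.2125, 0.2351]
tool_rot: [0.0, 0.984, 0.177, 0.0]
force: [-0.7, 1.0, 4.6]
grip_width: 0.544
finger_force: 10.0
```

```bash
python3 -c "
from h import *
tool()"
```

```text
t 3.3 p [ 0.5802 -0.2125  0.2351] yaw 0.355 q [ 0.76  0.48 -0.61  1.63  0.3   1.13 -1.15] F [-0.7  1.   4.6] M [0.25 0.22 0.04] gw 0.544
```

Call:
{"method": "play_rows", "body": {
  "plan": [
    [[0.3,0,0,-0.5,0,0,0],[0.3,0,0,-1,0,0,0],[0.3,0,0,-1,0,0,0],[0.3,0,0,-1,0,0,0],[0.3,0,0,-0.5,0,0,0]]
  ],
  "grip_force": 12
}}

```text
clock: 3.8
eef_pos: [0.58, -0.2124, 0.2758]
tool_rot: [-0.0, 0.984, 0.177, 0.0]
force: [-0.5, 1.8, -9.0]
grip_width: 0.539
finger_force: 12.0
```

Call:
{"method": "play_rows", "body": {
  "plan": [
    [[0.3,0,0,-0.5,0,0,0],[0.3,0,0,-0.4,0,0,0],[0.3,0,0,-0.3,0,0,0],[0.3,0,0,0,0,0,0]]
  ]
}}

```text
clock: 4.2
eef_pos: [0.5802, -0.2125, 0.2875]
tool_rot: [0.0, 0.984, 0.177, 0.0]
force: [-0.8, 1.4, -3.4]
grip_width: 0.542
finger_force: 12.0
```

```bash
python3 -c "
from h import *
tool()
for n in ('top','side'):
    im,P=cloud(n);cv2.imwrite('pics/%s2.png'%n,im[...,::-1])
cv2.imwrite('pics/s2.png',cv2.resize(im[130:360,300:540,::-1],None,fx=2.4,fy=2.4))"
```

```text
t 4.2 p [ 0.5802 -0.2125  0.2875] yaw 0.355 q [ 0.77  0.43 -0.63  1.57  0.27  1.22 -1.12] F [-0.8  1.4 -3.4] M [0.44 0.29 0.02] gw 0.542
```

View pics/s2.png

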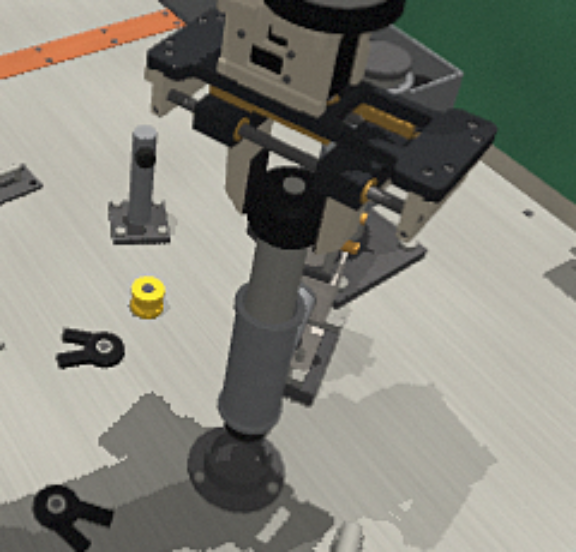

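The leg has risen with the gripper. The knob top is at crop px (290,190) and the foot is clear of the cup. I'll measure the knob height for slip.

```bash
cat >> h.py <<'E'
def knobz(c):
    im,P=cloud('side')
    m=(np.hypot(P[...,0]-c[0],P[...,1]-c[1])<.018)&(P[...,2]>.25)&(P[...,2]<.335)
    q=P[m][:,2]; h,e=np.histogram(q,np.arange(.25,.337,.003)); i=h.argmax()
    t=q[(q>e[i]-.003)&(q<e[i+1]+.003)]
    print('knob top z',np.median(t).round(4),len(t))
E
python3 -c "
from h import *
S=np.load('/tmp/side.npy');c=(.5803,-.2125)
m=(np.hypot(S[...,0]-c[0],S[...,1]-c[1])<.018)&(S[...,2]>.25)
print(np.median(S[m][:,2]),m.sum())
knobz(c);knobz(c);tool()"
```

```text
0.26011017079061327 287
knob top z 0.3122 278
knob top z 0.3122 276
t 4.4 p [ 0.5803 -0.2126  0.2874] yaw 0.355 q [ 0.77  0.43 -0.63  1.57  0.27  1.22 -1.12] F [-1.   0.5 -3.6] M [0.49 0.35 0.05] gw 0.538
```

No slip: the leg is at 52 mm. I'll raise it 3 mm to 55 and start feeling.

Call:
{"method": "play_rows", "body": {
  "plan": [
    [[0.3,0,0,-0.28,0,0,0],[0.3,0,0,0,0,0,0],[0.3,0,0,0,0,0,0.05],[0.3,0,0,0,0,0,0.05],[0.3,0,0,0,0,0,0]]
  ]
}}

```text
clock: 4.9
eef_pos: [0.5801, -0.2127, 0.2895]
tool_rot: [0.0, 0.992, 0.127, 0.0]
force: [-0.2, 1.1, -4.7]
grip_width: 0.541
finger_force: 12.0
```

```bash
python3 -c "
from h import *
tool()"
```

```text
t 4.9 p [ 0.5801 -0.2127  0.2895] yaw 0.254 q [ 0.76  0.43 -0.61  1.57  0.25  1.23 -1.21] F [-0.2  1.1 -4.7] M [ 0.4   0.15 -0.06] gw 0.541
```

Call:
{"method": "play_rows", "body": {
  "plan": [
    [[0.3,0,0,0,0,0,0.05],[0.3,0,0,0,0,0,0.05],[0.3,0,0,0,0,0,0.05],[0.3,0,0,0,0,0,0]]
  ]
}}

```text
clock: 5.3
eef_pos: [0.5802, -0.2125, 0.2896]
tool_rot: [-0.0, 0.999, 0.053, 0.0]
force: [-0.4, 1.7, -5.7]
grip_width: 0.542
finger_force: 12.0
```

```bash
python3 -c "
from h import *
tool()"
```

```text
t 5.3 p [ 0.5802 -0.2125  0.2896] yaw 0.106 q [ 0.74  0.42 -0.58  1.57  0.24  1.22 -1.35] F [-0.4  1.7 -5.7] M [ 0.45  0.08 -0.  ] gw 0.542
```

Call:
{"method": "play_rows", "body": {
  "plan": [
    [[0.3,0,0,0,0,0,0.05],[0.3,0,0,0,0,0,0.05],[0.3,0,0,0,0,0,0.05],[0.3,0,0,0,0,0,0]]
  ]
}}

```text
clock: 5.7
eef_pos: [0.5802, -0.2124, 0.2896]
tool_rot: [-0.0, 1.0, -0.022, 0.0]
force: [0.2, 1.4, -5.0]
grip_width: 0.544
finger_force: 12.0
```

```bash
python3 -c "
from h import *
tool()"
```

```text
t 5.7 p [ 0.5802 -0.2124  0.2896] yaw -0.043 q [ 0.72  0.42 -0.55  1.57  0.23  1.22 -1.49] F [ 0.2  1.4 -5. ] M [ 0.57  0.1  -0.01] gw 0.544
```

Call:
{"method": "play_rows", "body": {
  "plan": [
    [[0.3,0,0,0,0,0,0.05],[0.3,0,0,0,0,0,0.05],[0.3,0,0,0,0,0,0.05]]
  ]
}}

```text
clock: 6.0
eef_pos: [0.5798, -0.2127, 0.2898]
tool_rot: [0.0, 0.995, -0.096, -0.0]
force: [-2.4, 0.7, -3.3]
grip_width: 0.545
finger_force: 12.0
```

```bash
python3 -c "
from h import *
tool()"
```

```text
t 6.0 p [ 0.5798 -0.2127  0.2898] yaw -0.192 q [ 0.7   0.41 -0.52  1.57  0.21  1.22 -1.63] F [-2.4  0.7 -3.3] M [0.5  0.41 0.56] gw 0.545
```

Mz has jumped to 0.56, which is either a catch or the turn stop. I'll back off a little and test by lowering slightly.

Call:
{"method": "play_rows", "body": {
  "plan": [
    [[0.3,0,0,0,0,0,-0.05],[0.3,0,0,0,0,0,-0.03],[0.3,0,0,0.1,0,0,0],[0.3,0,0,0.15,0,0,0],[0.3,0,0,0.0,0,0,0]]
  ]
}}

```text
clock: 6.5
eef_pos: [0.5801, -0.2131, 0.2873]
tool_rot: [0.0, 0.998, -0.058, 0.0]
force: [-1.3, 0.7, -2.0]
grip_width: 0.54
finger_force: 12.0
```

```bash
python3 -c "
from h import *
tool()"
```

```text
t 6.5 p [ 0.5801 -0.2131  0.2873] yaw -0.115 q [ 0.71  0.41 -0.54  1.57  0.22  1.21 -1.56] F [-1.3  0.7 -2. ] M [0.08 0.28 0.05] gw 0.54
```

Call:
{"method": "play_rows", "body": {
  "plan": [
    [[0.3,0,0,0.1,0,0,0],[0.3,0,0,0.1,0,0,0],[0.3,0,0,0,0,0,0]]
  ]
}}

```text
clock: 6.8
eef_pos: [0.58, -0.213, 0.2849]
tool_rot: [0.0, 0.998, -0.058, -0.0]
force: [-1.6, -0.4, -2.5]
grip_width: 0.539
finger_force: 12.0
```

```bash
python3 -c "
from h import *
tool();knobz((.5803,-.2125))"
```

```text
t 6.8 p [ 0.58   -0.213   0.2849] yaw -0.115 q [ 0.71  0.42 -0.54  1.58  0.22  1.21 -1.56] F [-1.6 -0.4 -2.5] M [-0.14  0.23  0.05] gw 0.539
knob top z 0.3094 73
```

The leg followed the gripper down to 49 mm, so that was the turn stop and the hole should be about 0.85 rad the other way (yaw about 0.65). I'll go back up to 55 mm and turn counter-clockwise.

Call:
{"method": "play_rows", "body": {
  "plan": [
    [[0.3,0,0,-0.3,0,0,-0.1],[0.3,0,0,-0.25,0,0,-0.1],[0.3,0,0,0,0,0,-0.1],[0.3,0,0,0,0,0,-0.1],[0.3,0,0,0,0,0,-0.1]]
  ]
}}

```text
clock: 7.35
eef_pos: [0.5798, -0.2136, 0.2897]
tool_rot: [0.0, 0.981, 0.193, -0.0]
force: [-0.6, -2.1, -6.9]
grip_width: 0.547
finger_force: 12.0
```

Call:
{"method": "play_rows", "body": {
  "plan": [
    [[0.3,0,0,0,0,0,-0.05],[0.3,0,0,0,0,0,-0.03],[0.3,0,0,0,0,0,0]]
  ]
}}

```text
clock: 7.65
eef_pos: [0.5799, -0.2135, 0.2898]
tool_rot: [0.0, 0.973, 0.23, -0.0]
force: [0.7, -1.0, -7.1]
grip_width: 0.545
finger_force: 12.0
```

```bash
python3 -c "
from h import *
tool();knobz((.5803,-.2125))"
```

```text
t 7.65 p [ 0.5799 -0.2135  0.2898] yaw 0.464 q [ 0.79  0.44 -0.65  1.57  0.27  1.23 -1.02] F [ 0.7 -1.  -7.1] M [-0.73 -0.27  0.04] gw 0.545
knob top z 0.3143 302
```

Call:
{"method": "play_rows", "body": {
  "plan": [
    [[0.3,0.04,-0.08,-0.07,0,0,0],[0.3,0,0,0,0,0,-0.04],[0.3,0,0,0,0,0,-0.04],[0.3,0,0,0,0,0,0]]
  ]
}}

```text
clock: 8.1
eef_pos: [0.5802, -0.2115, 0.2913]
tool_rot: [-0.0, 0.963, 0.269, 0.0]
force: [0.7, -0.8, -7.2]
grip_width: 0.536
finger_force: 12.0
```

```bash
python3 -c "
from h import *
tool()"
```

```text
t 8.1 p [ 0.5802 -0.2115  0.2913] yaw 0.545 q [ 0.8   0.44 -0.67  1.57  0.28  1.24 -0.94] F [ 0.7 -0.8 -7.2] M [-0.57 -0.24  0.04] gw 0.536
```

Call:
{"method": "play_rows", "body": {
  "plan": [
    [[0.3,0,0,0.04,0,0,-0.04],[0.3,0,0,0,0,0,-0.04],[0.3,0,0,0,0,0,0]]
  ]
}}

```text
clock: 8.4
eef_pos: [0.5805, -0.2115, 0.2913]
tool_rot: [0.0, 0.952, 0.307, 0.0]
force: [1.3, -0.5, -5.4]
grip_width: 0.543
finger_force: 12.0
```

```bash
python3 -c "
from h import *
tool()"
```

```text
t 8.4 p [ 0.5805 -0.2115  0.2913] yaw 0.624 q [ 0.81  0.44 -0.68  1.57  0.29  1.24 -0.87] F [ 1.3 -0.5 -5.4] M [-0.43 -0.15  0.06] gw 0.543
```

Call:
{"method": "play_rows", "body": {
  "plan": [
    [[0.3,0,0,0,0,0,-0.04],[0.3,0,0,0,0,0,-0.03],[0.3,0,0,0,0,0,0]]
  ]
}}

```text
clock: 8.7
eef_pos: [0.5804, -0.2116, 0.2913]
tool_rot: [0.0, 0.94, 0.34, 0.0]
force: [0.6, -0.7, -3.6]
grip_width: 0.542
finger_force: 12.0
```

```bash
python3 -c "
from h import *
tool();knobz((.5803,-.2125))"
```

```text
t 8.7 p [ 0.5804 -0.2116  0.2913] yaw 0.695 q [ 0.82  0.44 -0.7   1.57  0.3   1.24 -0.81] F [ 0.6 -0.7 -3.6] M [-0.42 -0.19  0.08] gw 0.542
knob top z 0.3157 281
```

Call:
{"method": "play_rows", "body": {
  "plan": [
    [[0.3,0,0,0.05,0,0,-0.04],[0.3,0,0,0,0,0,-0.03],[0.3,0,0,0,0,0,0]]
  ]
}}

```text
clock: 9.05
eef_pos: [0.5803, -0.2117, 0.2905]
tool_rot: [0.0, 0.928, 0.373, 0.0]
force: [1.0, -0.1, -3.6]
grip_width: 0.54
finger_force: 12.0
```

```bash
python3 -c "
from h import *
tool()"
```

```text
t 9.05 p [ 0.5803 -0.2117  0.2905] yaw 0.765 q [ 0.83  0.45 -0.71  1.57  0.3   1.24 -0.74] F [ 1.  -0.1 -3.6] M [-0.45 -0.29  0.01] gw 0.54
```

Call:
{"method": "play_rows", "body": {
  "plan": [
    [[0.3,0,0,0,0,0,-0.04],[0.3,0,0,0,0,0,-0.03],[0.3,0,0,0,0,0,0]]
  ]
}}

```text
clock: 9.35
eef_pos: [0.5804, -0.2117, 0.2905]
tool_rot: [-0.0, 0.914, 0.405, 0.0]
force: [1.5, -1.0, -3.5]
grip_width: 0.546
finger_force: 12.0
```

```bash
python3 -c "
from h import *
tool()"
```

```text
t 9.35 p [ 0.5804 -0.2117  0.2905] yaw 0.835 q [ 0.84  0.45 -0.73  1.57  0.31  1.24 -0.68] F [ 1.5 -1.  -3.5] M [-0.14 -0.43 -0.1 ] gw 0.546
```

Call:
{"method": "play_rows", "body": {
  "plan": [
    [[0.3,0,0,0,0,0,-0.03],[0.3,0,0,0,0,0,0]]
  ]
}}

```text
clock: 9.55
eef_pos: [0.5804, -0.2115, 0.2905]
tool_rot: [-0.0, 0.908, 0.419, 0.0]
force: [3.8, -0.8, -3.0]
grip_width: 0.54
finger_force: 12.0
```

```bash
python3 -c "
from h import *
tool()"
```

```text
t 9.55 p [ 0.5804 -0.2115  0.2905] yaw 0.865 q [ 0.84  0.45 -0.73  1.57  0.31  1.24 -0.65] F [ 3.8 -0.8 -3. ] M [ 0.19 -0.46 -0.18] gw 0.54
```

Resistance is building (Mz -0.18), which suggests a catch. I'll back off 0.07 rad and lower gently.

Call:
{"method": "play_rows", "body": {
  "plan": [
    [[0.3,0,0,0,0,0,-0.0],[0.3,0,0,0,0,0,0.07],[0.3,0,0,0.15,0,0,0],[0.3,0,0,0.15,0,0,0],[0.3,0,0,0,0,0,0]]
  ]
}}

```text
clock: 10.05
eef_pos: [0.5798, -0.2116, 0.2877]
tool_rot: [-0.0, 0.922, 0.388, -0.0]
force: [-1.4, 0.5, -0.1]
grip_width: 0.543
finger_force: 12.0
```

```bash
python3 -c "
from h import *
tool();knobz((.5803,-.2125))"
```

```text
t 10.05 p [ 0.5798 -0.2116  0.2877] yaw 0.796 q [ 0.83  0.45 -0.72  1.57  0.31  1.24 -0.71] F [-1.4  0.5 -0.1] M [ 0.26  0.31 -0.03] gw 0.543
knob top z 0.3122 296
```

Call:
{"method": "play_rows", "body": {
  "plan": [
    [[0.3,0,0,0.15,0,0,0],[0.3,0,0,0.1,0,0,0],[0.3,0,0,0,0,0,0]]
  ]
}}

```text
clock: 10.4
eef_pos: [0.5807, -0.2126, 0.2872]
tool_rot: [0.001, 0.922, 0.387, 0.001]
force: [-2.6, 0.2, 10.3]
grip_width: 0.542
finger_force: 12.0
```

```bash
python3 -c "
from h import *
tool();knobz((.5803,-.2125))"
```

```text
t 10.4 p [ 0.5807 -0.2126  0.2872] yaw 0.795 q [ 0.83  0.45 -0.72  1.57  0.31  1.23 -0.72] F [-2.6  0.2 10.3] M [0.17 0.92 0.03] gw 0.542
knob top z 0.3117 295
```

It's caught: lowering met +10 N and the leg stayed at about 52 mm. I'll relieve it, open to a loose cage around the knob, and line the pads up with the swing tangent.

Call:
{"method": "play_rows", "body": {
  "plan": [
    [[0.3,0,0,-0.15,0,0,0],[0.3,0,0,-0.1,0,0,0],[-0.26,0,0,0,0,0,0],[-0.26,0,0,0,0,0,0],[-0.26,0,0,0,0,0,0]]
  ]
}}

```text
clock: 10.95
eef_pos: [0.58, -0.2117, 0.287]
tool_rot: [-0.0, 0.922, 0.387, -0.0]
force: [0.3, -0.8, -0.1]
grip_width: 0.631
finger_force: 0.0
```

Call:
{"method": "play_rows", "body": {
  "plan": [
    [[-0.26,0,0,0,0,0,0.1],[-0.26,0,0,0,0,0,0.1],[-0.26,0,0,0,0,0,0]]
  ]
}}

```text
clock: 11.25
eef_pos: [0.5801, -0.2117, 0.2872]
tool_rot: [-0.0, 0.956, 0.293, -0.0]
force: [-1.0, 0.3, 0.2]
grip_width: 0.628
finger_force: 0.0
```

```bash
python3 -c "
from h import *
tool();knobz((.5803,-.2125))"
```

```text
t 11.25 p [ 0.5801 -0.2117  0.2872] yaw 0.594 q [ 0.8   0.44 -0.68  1.57  0.29  1.23 -0.9 ] F [-1.   0.3  0.2] M [-0.04  0.02 -0.  ] gw 0.628
knob top z 0.3123 304
```

The leg now hangs on its own at about 52 mm. I'll swing slowly by pushing the knob.

Call:
{"method": "play_rows", "body": {
  "plan": [
    [[-0.26,0,-0.25,0,0,0,0],[-0.26,0,-0.3,0,0,0,0],[-0.26,0.01,-0.4,0,0,0,0.01],[-0.26,0.01,-0.6,0,0,0,0.02],[-0.26,0.01,-0.9,0,0,0,0.03]]
  ]
}}

```text
clock: 11.8
eef_pos: [0.5666, -0.1916, 0.2873]
tool_rot: [0.0, 0.965, 0.263, 0.0]
force: [0.3, -2.1, -0.7]
grip_width: 0.628
finger_force: 0.9
```

Call:
{"method": "play_rows", "body": {
  "plan": [
    [[-0.26,0.014,-0.9,0,0,0,0.03],[-0.26,0.014,-0.9,0,0,0,0.03],[-0.26,0.014,-0.9,0,0,0,0.03],[-0.26,0.014,-0.9,0,0,0,0.03],[-0.26,0.014,-0.9,0,0,0,0.03]]
  ]
}}

```text
clock: 12.3
eef_pos: [0.5464, -0.1504, 0.2873]
tool_rot: [0.0, 0.982, 0.19, -0.0]
force: [1.1, -1.2, -0.7]
grip_width: 0.631
finger_force: 0.9
```

```bash
cat >> h.py <<'E'
def polar():
    s,R=tool();d=s['eef_pos'][:2]-np.array([.8275,-.042])
    print('r',np.hypot(*d).round(4),'phi',np.arctan2(-d[1],-d[0]).round(3),'goal -0.448')
E
python3 -c "
from h import *
polar()"
```

```text
t 12.3 p [ 0.5464 -0.1504  0.2873] yaw 0.383 q [ 0.76  0.34 -0.67  1.7   0.23  1.18 -1.16] F [ 1.1 -1.2 -0.7] M [-0.38 -0.15  0.01] gw 0.631
r 0.3013 phi 0.368 goal -0.448
```

Call:
{"method": "play_rows", "body": {
  "plan": [
    [[-0.26,0.014,-0.9,0,0,0,0.03],[-0.26,0.014,-0.9,0,0,0,0.03],[-0.26,0.014,-0.9,0,0,0,0.03],[-0.26,0.014,-0.9,0,0,0,0.03],[-0.26,0.014,-0.9,0,0,0,0.03]]
  ]
}}

```text
clock: 12.8
eef_pos: [0.5328, -0.1074, 0.2873]
tool_rot: [0.0, 0.993, 0.116, 0.0]
force: [1.0, -0.8, -0.5]
grip_width: 0.631
finger_force: 0.9
```

Call:
{"method": "play_rows", "body": {
  "plan": [
    [[-0.26,0.014,-0.9,0,0,0,0.03],[-0.26,0.014,-0.9,0,0,0,0.03],[-0.26,0.014,-0.9,0,0,0,0.03],[-0.26,0.014,-0.9,0,0,0,0.03],[-0.26,0.014,-0.9,0,0,0,0.03]]
  ]
}}

```text
clock: 13.3
eef_pos: [0.5257, -0.0631, 0.2874]
tool_rot: [0.0, 0.999, 0.042, 0.0]
force: [1.5, -2.1, -0.6]
grip_width: 0.632
finger_force: 0.8
```

Call:
{"method": "play_rows", "body": {
  "plan": [
    [[-0.26,0.014,-0.9,0,0,0,0.03],[-0.26,0.014,-0.9,0,0,0,0.03],[-0.26,0.014,-0.9,0,0,0,0.03],[-0.26,0.014,-0.9,0,0,0,0.03],[-0.26,0.014,-0.9,0,0,0,0.03]]
  ]
}}

```text
clock: 13.8
eef_pos: [0.5254, -0.0182, 0.2874]
tool_rot: [0.0, 0.999, -0.033, 0.0]
force: [2.0, -2.0, -1.0]
grip_width: 0.632
finger_force: 0.8
```

```bash
python3 -c "
from h import *
polar()"
```

```text
t 13.8 p [ 0.5254 -0.0182  0.2874] yaw -0.067 q [ 0.56  0.25 -0.67  1.79  0.17  1.15 -1.81] F [ 2. -2. -1.] M [-0.36 -0.27  0.05] gw 0.632
r 0.3031 phi -0.079 goal -0.448
```

Call:
{"method": "play_rows", "body": {
  "plan": [
    [[-0.26,0.04,-0.9,0,0,0,0.03],[-0.26,0.04,-0.9,0,0,0,0.03],[-0.26,0.04,-0.9,0,0,0,0.03],[-0.26,0.04,-0.9,0,0,0,0.03],[-0.26,0.04,-0.9,0,0,0,0.03]]
  ]
}}

```text
clock: 14.3
eef_pos: [0.5325, 0.0261, 0.2873]
tool_rot: [0.0, 0.994, -0.108, -0.0]
force: [-1.1, -1.9, 0.5]
grip_width: 0.629
finger_force: 0.9
```

Call:
{"method": "play_rows", "body": {
  "plan": [
    [[-0.26,0.04,-0.9,0,0,0,0.03],[-0.26,0.04,-0.9,0,0,0,0.03],[-0.26,0.04,-0.9,0,0,0,0.03],[-0.26,0.02,-0.6,0,0,0,0.02],[-0.26,0.01,-0.3,0,0,0,0.01]]
  ]
}}

```text
clock: 14.8
eef_pos: [0.5431, 0.0612, 0.2873]
tool_rot: [0.0, 0.986, -0.167, -0.001]
force: [-2.0, -1.4, 1.4]
grip_width: 0.627
finger_force: 0.9
```

```bash
python3 -c "
from h import *
polar()
im,P=cloud('top');cv2.imwrite('pics/t3.png',cv2.resize(im[20:270,240:520,::-1],None,fx=2.3,fy=2.3))"
```

```text
t 14.8 p [0.5431 0.0612 0.2873] yaw -0.335 q [ 0.38  0.3  -0.66  1.74  0.2   1.17 -2.24] F [-2.  -1.4  1.4] M [-0.28  0.41 -0.02] gw 0.627
r 0.3025 phi -0.348 goal -0.448
```

View pics/t3.png

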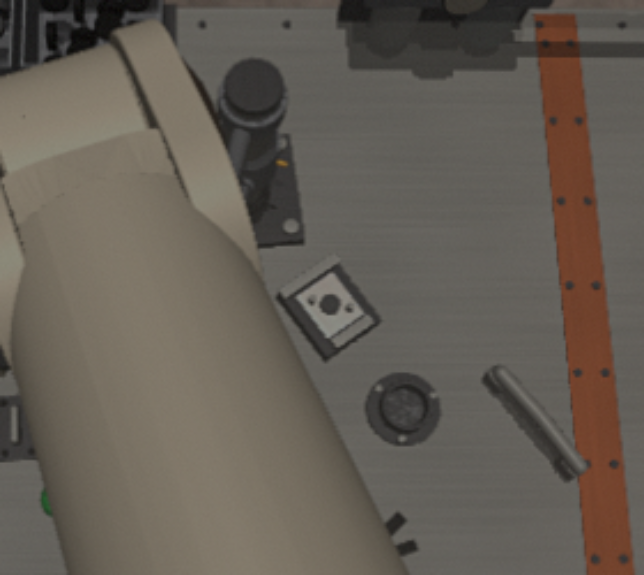

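The crop shows the cup and nest cleared, but the robot hides the sleeve. The remaining 0.1 rad I'll do slowly, watching the force.

Call:
{"method": "play_rows", "body": {
  "plan": [
    [[-0.26,0.06,-0.7,0,0,0,0],[-0.26,0.06,-0.7,0,0,0,0],[-0.26,0.06,-0.5,0,0,0,0],[-0.26,0.05,-0.3,0,0,0,0],[-0.26,0.0,-0.2,0,0,0,0]]
  ]
}}

```text
clock: 15.35
eef_pos: [0.5542, 0.0824, 0.2872]
tool_rot: [-0.0, 0.986, -0.167, -0.0]
force: [-2.7, -0.7, 0.7]
grip_width: 0.629
finger_force: 0.8
```

Call:
{"method": "play_rows", "body": {
  "plan": [
    [[-0.26,0.03,-0.2,0,0,0,0],[-0.26,0.03,-0.2,0,0,0,0],[-0.26,0,0,0,0,0,0]]
  ]
}}

```text
clock: 15.65
eef_pos: [0.5562, 0.0859, 0.2873]
tool_rot: [-0.0, 0.986, -0.167, 0.0]
force: [-0.9, -0.4, -0.1]
grip_width: 0.632
finger_force: 0.4
```

```bash
python3 -c "
from h import *
polar()"
```

```text
t 15.65 p [0.5562 0.0859 0.2873] yaw -0.335 q [ 0.33  0.33 -0.66  1.71  0.22  1.18 -2.29] F [-0.9 -0.4 -0.1] M [-0.09  0.23 -0.04] gw 0.632
r 0.2999 phi -0.44 goal -0.448
```

Not yet at the buffer.

Call:
{"method": "play_rows", "body": {
  "plan": [
    [[-0.26,0.02,-0.2,0,0,0,0],[-0.26,0.02,-0.2,0,0,0,0],[-0.26,0,0,0,0,0,0]]
  ]
}}

```text
clock: 15.95
eef_pos: [0.5579, 0.0896, 0.2874]
tool_rot: [-0.0, 0.986, -0.167, 0.0]
force: [-1.8, -0.5, -1.1]
grip_width: 0.625
finger_force: 0.5
```

Call:
{"method": "play_rows", "body": {
  "plan": [
    [[-0.26,0.02,-0.2,0,0,0,0],[-0.26,0,0,0,0,0,0]]
  ]
}}

```text
clock: 16.15
eef_pos: [0.5587, 0.0913, 0.2874]
tool_rot: [-0.0, 0.986, -0.167, 0.0]
force: [-0.9, -0.1, 0.7]
grip_width: 0.627
finger_force: 0.5
```

```bash
python3 -c "
from h import *
polar()"
```

```text
t 16.15 p [0.5587 0.0913 0.2874] yaw -0.335 q [ 0.32  0.34 -0.67  1.7   0.22  1.18 -2.31] F [-0.9 -0.1  0.7] M [-0.1   0.27 -0.02] gw 0.627
r 0.3 phi -0.46 goal -0.448
```

Call:
{"method": "play_rows", "body": {
  "plan": [
    [[-0.26,0.02,-0.2,0,0,0,0],[-0.26,0,0,0,0,0,0]]
  ]
}}

```text
clock: 16.35
eef_pos: [0.5595, 0.0931, 0.2874]
tool_rot: [-0.0, 0.986, -0.167, 0.0]
force: [-0.9, -0.7, -0.1]
grip_width: 0.631
finger_force: 0.7
```

Call:
{"method": "play_rows", "body": {
  "plan": [
    [[-0.26,0.02,-0.15,0,0,0,0],[-0.26,0,0,0,0,0,0]]
  ]
}}

```text
clock: 16.55
eef_pos: [0.56, 0.0937, 0.2874]
tool_rot: [0.0, 0.986, -0.167, -0.0]
force: [-2.1, -2.5, 1.6]
grip_width: 0.627
finger_force: 1.6
```

```bash
python3 -c "
from h import *
polar()"
```

```text
t 16.55 p [0.56   0.0937 0.2874] yaw -0.336 q [ 0.32  0.34 -0.67  1.69  0.23  1.18 -2.31] F [-2.1 -2.5  1.6] M [-0.61  0.6  -0.05] gw 0.627
r 0.2999 phi -0.469 goal -0.448
```

The force is rising, so it's at the buffer. I'll give one more small press, hold, then centre, open and rise.

Call:
{"method": "play_rows", "body": {
  "plan": [
    [[-0.26,0.01,-0.15,0,0,0,0],[-0.26,0,0,0,0,0,0],[-0.26,0,0,0,0,0,0]]
  ]
}}

```text
clock: 16.85
eef_pos: [0.5603, 0.0947, 0.2875]
tool_rot: [0.001, 0.986, -0.167, -0.0]
force: [-3.6, -4.2, 2.9]
grip_width: 0.628
finger_force: 2.4
```

Call:
{"method": "play_rows", "body": {
  "plan": [
    [[-0.26,0,0.3,0,0,0,0],[-0.26,0,0.3,0,0,0,0],[-0.8,0,0,0,0,0,0],[-0.8,0,0,0,0,0,0],[-0.8,0,0,0,0,0,0]]
  ]
}}

```text
clock: 17.35
eef_pos: [0.5589, 0.0902, 0.2874]
tool_rot: [-0.0, 0.986, -0.167, 0.0]
force: [0.3, -0.0, 0.6]
grip_width: 0.843
finger_force: 0.0
```

Call:
{"method": "play_rows", "body": {
  "plan": [
    [[-0.8,0,0,-1,0,0,0],[-0.8,0,0,-2,0,0,0],[-0.8,0,0,-3,0,0,0],[-0.8,0,0,-3,0,0,0],[-0.8,0,0,-1,0,0,0]]
  ]
}}

```text
clock: 17.85
eef_pos: [0.5601, 0.0908, 0.3915]
tool_rot: [-0.001, 0.986, -0.167, 0.003]
force: [0.4, 0.2, 0.3]
grip_width: 0.898
finger_force: 0.0
```

```bash
python3 -c "
from h import *
polar();knobz((.557,.09))
im,P=cloud('side');cv2.imwrite('pics/s4.png',cv2.resize(im[80:330,240:500,::-1],None,fx=2.3,fy=2.3))
m=(np.hypot(P[...,0]-.557,P[...,1]-.09)<.04)&(P[...,2]>.305)&(P[...,2]<.325)
q=P[m];c,r=cv2.minEnclosingCircle(q[:,:2].astype(np.float32));d=np.array(c)-[.8275,-.042];print(c,r,np.hypot(*d),np.arctan2(-d[1],-d[0]))"
```

```text
t 17.85 p [0.5601 0.0908 0.3915] yaw -0.335 q [ 0.34  0.27 -0.68  1.55  0.17  1.38 -2.26] F [0.4 0.2 0.3] M [ 0.08 -0.02 -0.06] gw 0.898
r 0.2986 phi -0.461 goal -0.448
knob top z 0.3127 126
(0.5545905232429504, 0.08487892895936966) 0.024607766419649124 0.30096153428251154 -0.43518543079194755
```

View pics/s4.png

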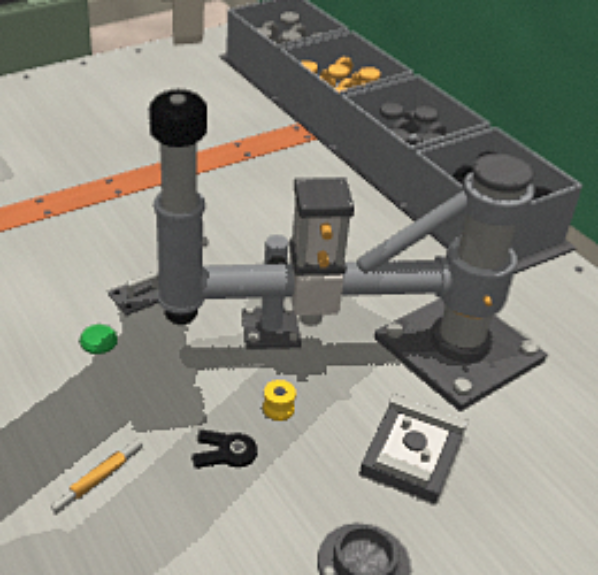

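The side view shows the arm tube against the stop at crop px (275,285), the leg hanging raised with its knob at (178,118), the gripper clear, and the loose parts in view lying undisturbed. Handing in.

Call:
{"method": "play_rows", "body": {
  "plan": [
    [[-0.8,0,0,-1,0,0,0],[-0.8,0,0,0,0,0,0],[-0.8,0,0,0,0,0,0]]
  ]
}}

```text
clock: 18.25
eef_pos: [0.5584, 0.0898, 0.3966]
tool_rot: [0.0, 0.986, -0.167, -0.001]
force: [0.4, -0.6, -0.6]
grip_width: 0.902
finger_force: 0.0
```

```bash
python3 -c "
from h import *
print(arm.sign_off())"
```

```text
the job is handed in; nothing more can be done
None
```

Job handed in at about 18 s: the leg hangs by its button in the first hole, drawn up about 52 mm, the arm rests against the parking buffer, and the gripper is clear; the hand-in gave back no verdict.

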